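# Take the depth of a blind bore with a rod depth gauge

## Task

Take the depth gauge off its forked stand by the knob, set its bridge flat on top of the bolted-down block with the rod in the central bore, and slide the rod down until you feel it bottom out, pressing gently and never ramming it. Then lift the gauge out and hang it back on the fork of its stand, bridge across both prongs, without disturbing the depth it has taken, and leave the tools around alone.

Things in the scene. Friction and masses are not known exactly. Their poses are not given: they have to be found in the camera images.
- manifold: bare aluminium block, 100 x 72 x 55 mm high, with a 12 mm high foot at each x end (148 mm over all), bolted to the table. Origin: centre of the underside; z up. One blind bore, 11 mm wide with a 1.5 mm chamfer, goes down from the middle of its top; depth differs by block, 22 to 40 mm; its floor (bore_plug, bore_floor) is not reported, only felt. The 6 mm spots on top are tapped holes
- bore_mouth (a point): centre of the bore's mouth, in the block's top face 55 mm above the table
- gauge_stand: fixed stand: plate 95 x 80 mm, post at its back (+x of the stand), on top a fork of two level prongs that run to the front (-x), each 20 mm wide, with a 22 mm wide slot between them that is open to the front; prong tops 78 mm above the table, a 2.5 mm lip at the front ends. Origin: under the plate; z up
- fork (a point): middle of the slot, level with the prong tops: where the middle of the gauge's underside hangs. The prongs are clear for 27 mm in front of it and 33 mm behind it
- depth_gauge: the gauge's bridge: steel bar 18 x 64 x 12 mm (15 mm at its boss), long along its y, 0.12 kg, hanging loose on the fork at the start. Origin: middle of its flat underside, on the rod axis; z up. An 8 mm rod slides through it along z against a friction drag of about 5 N either way: the bridge hangs from a held rod; once the bridge rests on something, a harder push moves the rod through it
- gauge_rod (a joint): how far the rod stands out below the bridge's underside, in m: the reading. 0 is flush, 0.056 the end of travel; it starts between 0.008 and 0.014
- rod_tip (a point): centre of the rod's lower end (8 mm diameter, slightly chamfered)
- knob (a point): grip point in the dark hexagonal knob on top of the rod, 91 mm above the rod's tip. The knob is 26 mm high, from 16 mm below this point to 10 mm above it, 17 mm across flats and 20 mm across corners; one pair of flats faces along the bridge's y
- tweezers: bystander, loose: steel tweezers, 125 mm, lying in front
- ring: bystander, loose: flat metal ring, 68 mm across, 15 mm high, behind the work
- gear: bystander, loose: gear wheel, 66 mm across, 18 mm high, behind the work
Mind the look-alikes: they are no part of the job. Of the things like the depth_gauge, leave any that is red; of the rest the larger one is meant. Leave any turquoise look-alike of the manifold alone.

How it is judged:
On the way:
1. the bridge lies flat on the block's top face and the rod's tip is on the floor of the bore (z of depth_gauge in the frame of manifold below 0.0565 m and angle between depth_gauge's own z axis and vertical below 0.04 rad and horizontal distance between rod_tip and bore_mouth below 0.004 m and distance between rod_tip and bore_floor below 0.0113 m), for 0.2 s.
At the end, for the whole second after the job is handed in: The gauge hangs at rest on its stand, bridge flat across both prongs (level to 0.05 rad, square to the stand to 0.35 rad, within 20 mm of the fork point along the slot and 9 mm across), and its rod stands out below the bridge by the true depth of the bore to within 1.5 mm (x of depth_gauge in the frame of fork between -0.02 and 0.02 m and y of depth_gauge in the frame of fork between -0.009 and 0.009 m and z of depth_gauge in the frame of fork between -0.002 and 0.002 m and angle between depth_gauge's own z axis and vertical below 0.05 rad and angle between the y axis of depth_gauge and the y axis of gauge_stand, either way round below 0.35 rad and linear speed of depth_gauge below 0.01 m/s and z of rod_tip in the frame of bore_plug between 0.0215 and 0.0245 m); the robot touches nothing.
It fails at once if the rod pressed on the floor of the bore with more than 25 N (contact force between depth_gauge and bore_floor above 25 N).
It fails at once if the gauge pressed on the block with more than 25 N (contact force between depth_gauge and manifold above 25 N).
It fails at once if a bystander tool moved by more than 30 mm (distance of any of tweezers, ring, gear from where it was at the start of the episode above 0.03 m).
It also fails if it takes over 58 s, if anything falls off the work surface, if the arm or the gripper's body presses on something with over 40 N, if the wrist force passes 120 N, or if a joint passes its speed limit or range.

## Robot

A 6-joint arm with a two-finger parallel gripper is mounted at the origin on a cart in front of the work surface, level with it; the furniture and walls round the work are solid. World frame = base frame: x ahead of the robot, y to its left, z up, the work surface at z = 0. Lengths are in m, angles in rad, forces in N, time in s.
With the tool pointing down it reaches from about 0.375 to 0.975 m from the base axis. Payload 3.8 kg.
Tool frame: the origin (TCP) lies midway between the tips of the shut fingers; the grasp point (between the pads) lies 19 mm behind it; z points along the fingers, y is the line along which they close (so a half turn about z gives the same grasp; the last joint's range is limited). The gripper opens to 85 mm and grips with 20 to 120 N. Pads are 22 mm wide; open, the fingers measure 114 mm over their backs; the gripper's body (76 mm by 85 mm) begins 54 mm behind the grasp point. The pads swing forward as they close: fully open they stand 13 mm farther back than shut.
Start: joints at [1.242, 0.264, 1.604, -0, 1.274, -0.037], TCP at [0.194, 0.646, 0.231] pointing down, gripper open.
Joint ranges: [-2.63, 2.63], [-0.94, 2.18], [0.31, 2.57], [-1.31, 4.45], [0, 2.66], [-2.55, 2.55]. Speed limits (rad/s): [2.57, 2.57, 3.14, 3.14, 3.14, 3.14].

## Interface

Orientations are given as a rotation vector (axis times angle).
In Python, from workcell import bot gives the robot as it stands.
- The arm moves only by the tool step_arm, never from a script. Its argument "motion" is a list of rows, each a list of 5 numbers: the finger opening in cm, from 0 to 8.54, then the shift along the tool's x, y, z in cm, then the turn about the tool's z in degrees. In form: [[claw, dx, dy, dz, twist], ...]. A call has 1 to 20 rows; each row is the pose to reach, as a shift and turn from the pose commanded when the call began, along the tool's axes at that moment; what a row does not reach only later rows make up. A row lasts 1/10 s, in which the tool goes at most 50 mm and 8.59 degrees, less where a joint would pass 70% of its speed; a pose out of reach is approached as far as the arm can. A call with a gripper value outside its range is refused whole. The fingers move at their own pace and stop on an object; "force" is the grip in N (left out, the last holds). Time passes only in rows, so rows that repeat a pose let the fingers close. It gives the time, the measured TCP pose, the force, the opening and the grip force at its end, in the units of the state.
- bot.read_state(): the state, without advancing time (a new reading comes with each control period).
- bot.read_camera(name): name is "scene" or "top" or "wrist"; returns (picture, depth): 400x640x3 uint8, red, green, blue; 400x640 float32, m along the optical axis (not along the pixel's ray), 0 where there is no reading.
- bot.calibration(name): a dict with "mtx" (3x3 intrinsics, pixels), "origin" and "orientation" of the camera in the world; the wrist camera has in their place "T_tool_cam" (4x4, takes a point from camera to tool coordinates, whose origin is the TCP and whose axes are the flange's). Camera axes: x right, y up, looking along -z (the intrinsics and any distortion apply to the point x, -y, -z); pixel columns grow to the right and rows downward; lengths in m; the calibration is good to about 2 mm. A picture is of the moment at which its call begins: read the wrist's pose just before it. calibration takes no time and is no camera call.
- bot.finish_job(): hands the job in; it is judged then, once.
The state is a dict: "time": time; "q": joint angles; "joint_vel": joint speeds; "joint_torque": joint torques, N m; "tool_pos": TCP position; "tcp_rot": TCP orientation; "wrist_force": force on the tool from outside, world axes, zero at the start; "torque": the same for the moment, N m; "width": opening from 0.0 (shut) to 1.0 (fully open); "grip_force": force on a finger pad.
Only numpy, scipy, OpenCV 4.12 (cv2) and the standard library are available. Lean on these libraries where they do the work, as an engineer would, in place of code of your own. Each camera call takes 0.05 s, during which the arm holds its last target. There are 200 camera calls.

## Working session

There is one attempt and no reset: what is moved stays moved. The work goes in short steps, Python scripts to look and compute and a tool call to move; the robot and the scene stay as the last step left them, time stands still between calls to the robot, and variables do not carry over. Pictures are saved under pics/ and viewed, at most 10 in all, crops included, and the job is handed in when it is done.

Besides the shell and the picture viewer there is one more tool, called after "Request:" as name(argument=value, ...) on one line, values as JSON. step_arm: Moves the arm, as the interface text tells. Its arguments: {"type":"object","properties":{"motion":{"type":"array","items":{"type":"array","items":{"type":"number"}}},"force":{"type":"number"}},"required":["motion"]}

```bash
mkdir -p pics; cat > h.py <<'E'
import numpy as np, cv2
from workcell import bot
from scipy.spatial.transform import Rotation as R
def cam(name):
    c=bot.calibration(name); K=np.array(c["mtx"])
    if name=="wrist":
        s=bot.read_state(); T=np.eye(4); T[:3,:3]=R.from_rotvec(s["tcp_rot"]).as_matrix(); T[:3,3]=s["tool_pos"]
        M=T@np.array(c["T_tool_cam"]); return K,M[:3,:3],M[:3,3],c
    o=np.array(c["orientation"],float)
    Rm=R.from_rotvec(o).as_matrix() if o.shape==(3,) else (o if o.shape==(3,3) else R.from_quat(o).as_matrix())
    return K,Rm,np.array(c["origin"]),c
def grab(name):
    C=cam(name); p,d=bot.read_camera(name); return p,d,C
def ray(C,uv):
    K,Rm,o,c=C; dist=c.get("distortion",c.get("dist"))
    n=cv2.undistortPoints(np.array(uv,float).reshape(-1,1,2),K,None if dist is None else np.array(dist,float)).reshape(-1,2)
    v=np.c_[n[:,0],-n[:,1],-np.ones(len(n))]; return v@Rm.T,o
def onz(C,uv,z):
    v,o=ray(C,uv); return o+v*((z-o[2])/v[:,2])[:,None]
def cloud(C,d):
    h,w=d.shape; u,v=np.meshgrid(np.arange(w),np.arange(h)); r,o=ray(C,np.c_[u.ravel(),v.ravel()])
    return (o+r*d.reshape(-1,1)).reshape(h,w,3)
E
python3 - <<'E'
from h import *
for n in("scene","top"):
    p,d,C=grab(n); cv2.imwrite(f"pics/{n}.png",p[:,:,::-1]); np.savez(f"{n}.npz",p=p,d=d); print(n,C[3])
print(bot.calibration("wrist")); print(bot.read_state())
E
```

```text
scene {'mtx': array([[370.89002055,   0.        , 318.92450911],
       [  0.        , 370.89002055, 193.56926711],
       [  0.        ,   0.        ,   1.        ]]), 'origin': array([-0.03099159, -0.19160145,  0.4597546 ]), 'orientation': array([ 1.06521939, -0.47832665, -0.76929656])}
top {'mtx': array([[364.37457418,   0.        , 320.05494415],
       [  0.        , 364.37457418, 197.48728251],
       [  0.        ,   0.        ,   1.        ]]), 'origin': array([0.42364765, 0.31580519, 0.97975328]), 'orientation': array([ 0.08726693, -0.08828002, -1.54600083])}
{'mtx': array([[285.78576614,   0.        , 320.16534996],
       [  0.        , 285.78576614, 204.33374895],
       [  0.        ,   0.        ,   1.        ]]), 'T_tool_cam': array([[-3.41735492e-04,  9.62380549e-01,  2.71704917e-01,
         6.75321534e-02],
       [ 9.99999873e-01,  4.29826785e-04, -2.64704406e-04,
         7.49170027e-04],
       [-3.71532423e-04,  2.71704792e-01, -9.62380573e-01,
        -1.43323888e-01],
       [ 0.00000000e+00,  0.00000000e+00,  0.00000000e+00,
         1.00000000e+00]])}
{'time': 0.1, 'q': array([ 1.24205705e+00,  2.64732050e-01,  1.60526103e+00,  1.98949712e-05,
        1.27372990e+00, -3.69078734e-02]), 'joint_vel': array([ 9.67493570e-04, -9.58523807e-05, -5.05435228e-03,  1.34525049e-03,
        2.12656847e-03,  3.41801370e-04]), 'joint_torque': array([-2.61061189e-05, -5.16709614e+01, -3.68591952e+01, -9.78167009e-05,
        6.17957034e-03,  9.69413179e-06]), 'tool_pos': array([0.19398208, 0.64581363, 0.23003726]), 'tcp_rot': array([-0.45673253, -3.10780278,  0.0032847 ]), 'wrist_force': array([-0.46893034, -0.1718031 , -0.78920907]), 'torque': array([-0.00748405,  0.00519453, -0.01164641]), 'grip_force': 0.0, 'width': 0.9974033605476496}
```

View pics/scene.png

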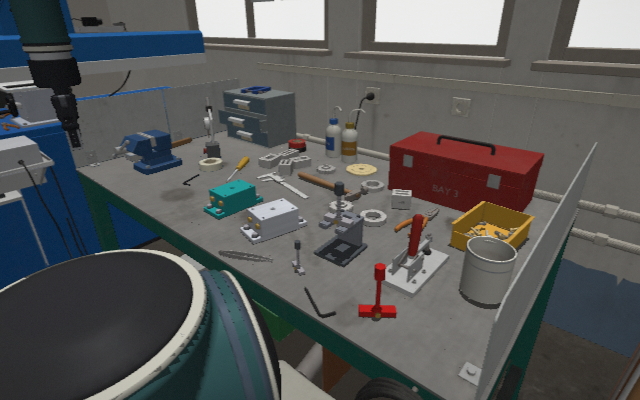

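View pics/top.png

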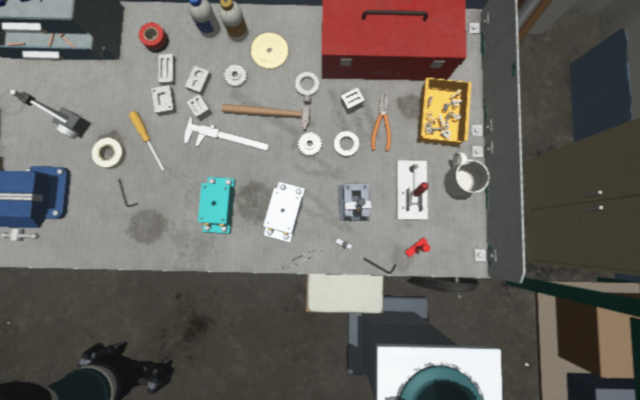

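The things that could be taken for the gauge are:
- the dark-knobbed gauge on the stand: scene (340,200), top (356,204)
- a small gauge standing on the table: scene (298,258), top (344,243)
- a red gauge: scene (379,295), top (418,246)

I choose the one on the stand: it isn't red and it is the larger. For the block I take the bare aluminium one at top (284,211), not the turquoise one at (216,205).

```bash
python3 - <<'E'
from h import *
a=np.load("top.npz");C=cam("top")
P=cloud(C,a["d"])
for n,uv,z in(("bore",(284,211),.055),("gauge",(356,204),.09),("small",(344,243),.03),("tweez",(298,258),0),("ring",(346,144),.015),("gear",(310,144),.015)):
    print(n,onz(C,[uv],z).round(3),P[uv[1],uv[0]].round(3))
b=np.load("scene.npz");S=cam("scene");Q=cloud(S,b["d"])
print("knob scene",Q[188,339].round(3), "bore scene",onz(S,[(273,215)],.055).round(3))
c1=cv2.resize(a["p"][170:260,250:400],(600,360),interpolation=2)
c2=cv2.resize(b["p"][170:280,230:400],(600,388),interpolation=2)
cv2.imwrite("pics/crop.png",np.vstack([c1[:300],c2[:300]])[:,:,::-1])
E
```

```text
bore [[0.491 0.407 0.055]] [0.494 0.411 0.021]
gauge [[0.51  0.228 0.09 ]] [0.51  0.228 0.093]
small [[0.414 0.252 0.03 ]] [0.414 0.254 0.069]
tweez [[0.371 0.371 0.   ]] [0.371 0.371 0.001]
ring [[0.68  0.249 0.015]] [0.684 0.248 0.   ]
gear [[0.677 0.347 0.015]] [0.681 0.347 0.002]
knob scene [0.501 0.218 0.159] bore scene [[0.469 0.384 0.055]]
```

View pics/crop.png

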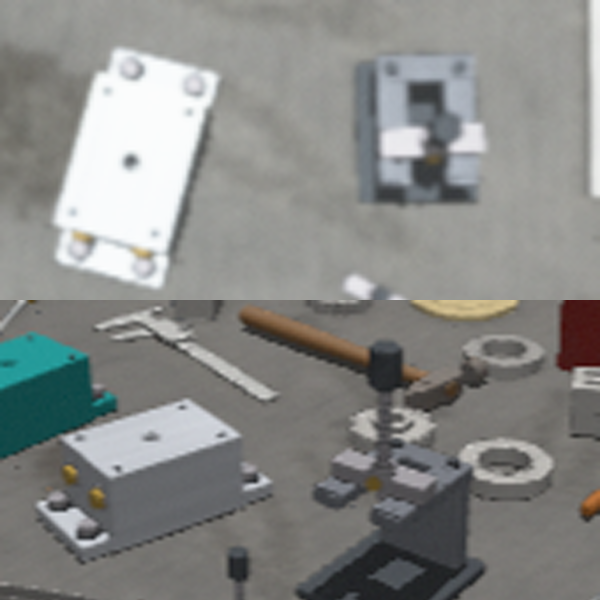

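The crop shows the dark-knobbed gauge with its grey bridge across the stand's fork, and the block's bore at top (282.5,210). The choice stands. Next I look at the block from above with the wrist camera.

```bash
cat >> h.py <<'E'
def go(p,xdir):
    "shift in tool axes (cm) and twist (deg) to bring TCP to p with tool x along the yaw xdir (rad)"
    s=bot.read_state(); M=R.from_rotvec(s["tcp_rot"]).as_matrix(); d=M.T@(np.array(p)-s["tool_pos"])*100
    v=M.T@np.array([np.cos(xdir),np.sin(xdir),0]); print("shift",d.round(2),"twist",np.degrees(np.arctan2(v[1],v[0])).round(1),"t",s["time"])
E
python3 -c "
from h import *
go([.48,.395,.21],np.pi)"
```

```text
shift [-34.61 -15.79   2.03] twist -16.7 t 0.1
```

Request:
step_arm(motion=[[8.5,-8.6,-4,0.5,-4],[8.5,-17.3,-8,1,-8],[8.5,-26,-12,1.5,-12],[8.5,-34.6,-15.8,2,-16.7],[8.5,-34.6,-15.8,2,-16.7],[8.5,-34.6,-15.8,2,-16.7],[8.5,-34.6,-15.8,2,-16.7],[8.5,-34.6,-15.8,2,-16.7],[8.5,-34.6,-15.8,2,-16.7],[8.5,-34.6,-15.8,2,-16.7],[8.5,-34.6,-15.8,2,-16.7],[8.5,-34.6,-15.8,2,-16.7]])

```text
time: 1.3
tool_pos: [0.479, 0.3966, 0.2112]
tcp_rot: [0.002, -3.141, -0.0]
wrist_force: [-0.9, 0.3, 0.3]
width: 0.994
grip_force: 0.0
```

```bash
python3 - <<'E'
from h import *
p,d,C=grab("wrist"); cv2.imwrite("pics/w1.png",p[:,:,::-1]); np.savez("w1.npz",p=p,d=d)
s=bot.read_state(); print(s["time"],s["tool_pos"],s["tcp_rot"],np.abs(s["joint_vel"]).max())
E
```

```text
1.35 [0.47904248 0.39664751 0.21131851] [ 2.56323279e-03 -3.14138168e+00 -2.64218279e-04] 0.0019142351939261649
```

View pics/w1.png

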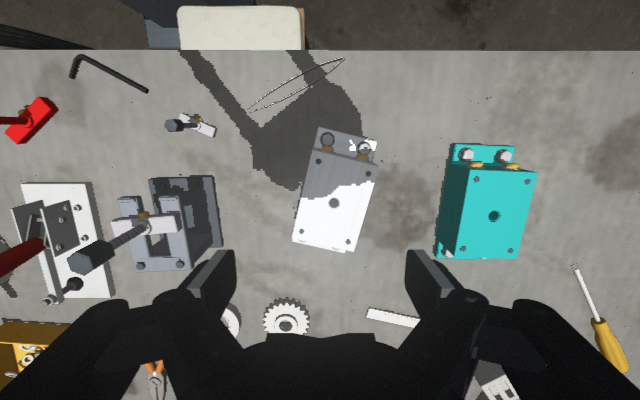

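The wrist view shows the bare block with its bore at about (334,203), the gauge on its stand at left with the knob at (90,258), the small gauge at (185,124) and the turquoise block at (493,216).

```bash
python3 - <<'E'
from h import *
a=np.load("w1.npz");C=cam("wrist");p,d=a["p"],a["d"]
P=cloud(C,d)
m=(abs(P[:,:,2]-.055)<.004); m[:, :270]=0; m[:,420:]=0
m=m.astype(np.uint8)
cs,_=cv2.findContours(m,cv2.RETR_EXTERNAL,cv2.CHAIN_APPROX_NONE); c=max(cs,key=cv2.contourArea)
w=onz(C,c.reshape(-1,2),.055)[:,:2]
r=cv2.minAreaRect((w*1000).astype(np.float32)); print("top face",r)
g=cv2.cvtColor(p,cv2.COLOR_RGB2GRAY).astype(float); x0,y0=322,191; q=g[y0:y0+25,x0:x0+25]
print(q[::2,::2].astype(int))
wt=np.clip(170-q,0,None); yy,xx=np.mgrid[:25,:25]; yy,xx=yy+y0,xx+x0
uv=(np.sum(wt*xx)/wt.sum(),np.sum(wt*yy)/wt.sum()); print(uv,onz(C,[uv],.055))
print("z top", np.median(P[:,:,2][m>0]), "depth bore",P[195:212,328:342,2].min())
E
```

```text
top face ((494.5576477050781, 412.0914611816406), (72.2446517944336, 100.8533935546875), 76.26596069335938)
[[142 139 140 142 145 145 251 252 251 251 252 250 251]
 [141 139 138 142 144 252 251 252 251 251 252 250 251]
 [141 142 140 252 252 252 251 251 251 251 251 251 251]
 [183 251 251 252 251 237 226 246 251 252 251 251 252]
 [251 251 251 249 192  99 107 126 222 252 251 251 252]
 [251 251 251 224 113 113 112 111 152 246 251 251 252]
 [251 251 252 205 113 112 110 111 141 242 251 252 252]
 [251 251 252 238 120 113 112 110 147 249 251 252 252]
 [251 251 252 251 222 152 141 192 236 251 251 252 252]
 [251 251 252 252 251 247 240 247 252 251 252 252 252]
 [251 251 252 252 251 251 251 252 251 251 252 252 251]
 [251 251 252 252 252 251 251 252 250 251 252 252 251]
 [251 252 252 252 252 251 251 252 251 251 252 251 252]]
(np.float64(331.6844865846278), np.float64(200.17914060923945)) [[0.49156392 0.40959128 0.055     ]]
z top 0.05598983664742191 depth bore 0.01811263719835199
```

```bash
python3 -c "
from h import *
go([.50,.225,.24],np.pi)"
```

```text
shift [ -2.07 -17.17  -2.87] twist 0.1 t 1.35
```

Request:
step_arm(motion=[[8.5,-0.7,-5,-1,0],[8.5,-1.4,-10,-2,0],[8.5,-2,-14,-2.8,0],[8.5,-2,-17.2,-2.8,0],[8.5,-2,-17.2,-2.8,0],[8.5,-2,-17.2,-2.8,0],[8.5,-2,-17.2,-2.8,0],[8.5,-2,-17.2,-2.8,0]])

```text
time: 2.15
tool_pos: [0.4997, 0.225, 0.2391]
tcp_rot: [0.002, -3.141, -0.0]
wrist_force: [1.0, -0.3, -0.5]
width: 0.994
grip_force: 0.0
```

```bash
python3 - <<'E'
from h import *
a=np.load("w1.npz");g=cv2.cvtColor(a["p"],cv2.COLOR_RGB2GRAY).astype(float)
p,d,C=grab("wrist"); cv2.imwrite("pics/w2.png",p[:,:,::-1]); np.savez("w2.npz",p=p,d=d)
s=bot.read_state(); print(s["time"],s["tool_pos"],s["tcp_rot"],np.abs(s["joint_vel"]).max())
P=cloud(C,d)
m=((P[:,:,2]>.15)&(P[:,:,2]<.18)&(d>.1)).astype(np.uint8); m[:, :240]=0; m[:,400:]=0
ys,xs=np.nonzero(m); q=P[m>0]; print("knob",len(q),xs.min(),xs.max(),ys.min(),ys.max(),q.min(0),q.max(0),np.median(q,0))
E
```

```text
2.2 [0.4997515  0.2248692  0.23902758] [ 2.41584597e-03 -3.14115190e+00 -1.23550244e-04] 0.0032525574436540403
knob 502 307 329 206 235 [0.49918594 0.21496309 0.15001208] [0.51816734 0.23246113 0.17162618] [0.50587897 0.22367617 0.16879841]
```

View pics/w2.png

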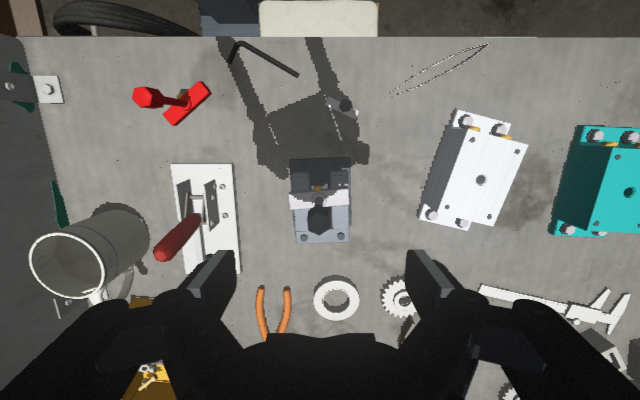

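The knob's top hexagon is at about (319,219), the white bridge runs across the prongs at row ~200, and the fork opens towards the robot.

```bash
python3 - <<'E'
from h import *
a=np.load("w2.npz");C=cam("wrist");p,d=a["p"],a["d"];P=cloud(C,d)
def rect(z,t,box):
    m=(abs(P[:,:,2]-z)<t)&(d>.1); M=np.zeros_like(m); x0,x1,y0,y1=box; M[y0:y1,x0:x1]=1; m=(m&M).astype(np.uint8)
    cs,_=cv2.findContours(m,cv2.RETR_EXTERNAL,cv2.CHAIN_APPROX_NONE); c=max(cs,key=cv2.contourArea)
    zz=np.median(P[:,:,2][m>0]); w=onz(C,c.reshape(-1,2),zz)[:,:2]*1000
    return zz,cv2.minAreaRect(w.astype(np.float32)),w.min(0),w.max(0)
print("knob",rect(.1695,.003,(295,340,195,245)))
print("bridge",rect(.0905,.0035,(270,370,180,215)))
print("prongs",rect(.079,.003,(270,370,150,250)))
m=(abs(P[:,:,2]-.079)<.003)
print("prong/bridge rows",[ (y,np.nonzero(abs(P[y,270:370,2]-.079)<.006)[0][[0,-1]]+270) for y in(175,182,190,230,238) if (abs(P[y,270:370,2]-.079)<.006).any()])
go([.5085,.2237,.139],np.pi)
E
```

```text
knob (np.float64(0.16904716708598938), ((508.2480773925781, 223.83749389648438), (17.078828811645508, 18.562503814697266), 35.59330749511719), array([498.82346708, 214.92949421]), array([518.07962308, 232.31473954]))
bridge (np.float64(0.09074514970346537), ((506.2726135253906, 223.58572387695312), (22.87630271911621, 63.614112854003906), 5.47841215133667), array([494.83337283, 191.49818543]), array([519.87257236, 255.86325399]))
prongs (np.float64(0.07885540541403754), ((541.8466796875, 227.2096710205078), (43.9805793762207, 61.57395553588867), 2.645265579223633), array([518.74931299, 196.0582573 ]), array([564.14111841, 258.37043067]))
prong/bridge rows [(175, array([291, 348])), (182, array([292, 348])), (190, array([292, 313])), (230, array([295, 349])), (238, array([296, 349]))]
shift [-0.88 -0.12 10.  ] twist 0.1 t 2.2
```

Request:
step_arm(motion=[[8.5,-0.85,-0.1,0,-3],[8.5,-0.85,-0.1,3,-3],[8.5,-0.85,-0.1,6,-3],[8.5,-0.85,-0.1,8.5,-3],[8.5,-0.85,-0.1,9.9,-3],[8.5,-0.85,-0.1,9.9,-3],[8.5,-0.85,-0.1,9.9,-3],[8.5,-0.85,-0.1,9.9,-3]])

```text
time: 3.0
tool_pos: [0.5098, 0.2233, 0.1421]
tcp_rot: [-0.082, 3.138, 0.002]
wrist_force: [0.4, -0.1, 0.2]
width: 0.995
grip_force: 0.0
```

Request:
step_arm(motion=[[4,0,0,0,0],[3,0,0,0,0],[2.4,0,0,0,0],[2.4,0,0,0,0],[1.9,0,0,0,0],[1,0,0,0,0],[0,0,0,0,0],[0,0,0,0,0],[0,0,0,0,0],[0,0,0,0,0]], force=60)

```text
time: 4.0
tool_pos: [0.5087, 0.2228, 0.1406]
tcp_rot: [-0.082, 3.14, 0.001]
wrist_force: [-1.3, 2.3, 2.6]
width: 0.212
grip_force: 58.7
```

```bash
python3 - <<'E'
from h import *
a=np.load("w2.npz");c=bot.calibration("wrist");T=np.eye(4);T[:3,:3]=R.from_rotvec([.002416,-3.14115,-.000124]).as_matrix();T[:3,3]=[.49975,.22487,.23903]
M=T@c["T_tool_cam"];C=(np.array(c["mtx"]),M[:3,:3],M[:3,3],c);P=cloud(C,a["d"])
m=(P[:,:,2]>.073)&(P[:,:,2]<.0845); m[:,:270]=0;m[:,370:]=0; q=P[m]
for y0 in np.arange(.19,.265,.005):
    k=q[abs(q[:,1]-y0)<.0025]
    if len(k): print(round(y0,3),k[:,0].min().round(4),k[:,0].max().round(4))
s=bot.read_state(); print(s)
E
```

```text
0.19 0.5034 0.5034
0.195 0.4829 0.5637
0.2 0.4826 0.5645
0.205 0.4823 0.5646
0.21 0.4824 0.5648
0.215 0.4839 0.5647
0.22 0.5008 0.5647
0.225 0.5532 0.5631
0.23 0.4997 0.5633
0.235 0.4814 0.5632
0.24 0.4808 0.5631
0.245 0.4808 0.5635
0.25 0.4804 0.563
0.255 0.4806 0.5619
0.26 0.5309 0.5624
{'time': 4.0, 'q': array([ 3.67857579e-01,  1.13856625e-01,  1.95602993e+00,  3.11066791e-04,
        1.07114122e+00, -1.25508327e+00]), 'joint_vel': array([ 1.42185971e-03, -4.65476839e-04,  4.70662709e-04, -1.82707679e-03,
       -1.79137451e-05,  8.39512243e-04]), 'joint_torque': array([-1.04192466e+00, -3.86513829e+01, -3.22891510e+01, -5.91303147e-01,
        5.19252860e-02, -8.41673260e-03]), 'tool_pos': array([0.50872235, 0.22284883, 0.14055724]), 'tcp_rot': array([-8.16537713e-02,  3.14009043e+00,  7.01441197e-04]), 'wrist_force': array([-1.29373619,  2.34430838,  2.55283273]), 'torque': array([ 0.30394339,  0.10232251, -0.04882224]), 'grip_force': 58.654588748468086, 'width': 0.21190125683940259}
```

Request:
step_arm(motion=[[0,0,0,-0.5,0],[0,0,0,-1.5,0],[0,0,0,-3,0],[0,0,0,-4.5,0],[0,0,0,-5.5,0],[0,0,0,-6,0],[0,0,0,-6,0],[0,0,0,-6,0],[0,0,0,-6,0]])

```text
time: 4.9
tool_pos: [0.508, 0.2224, 0.1994]
tcp_rot: [0.082, -3.139, 0.001]
wrist_force: [-1.0, 0.4, -3.0]
width: 0.207
grip_force: 58.6
```

```bash
python3 - <<'E'
from h import *
p,d,C=grab("wrist"); cv2.imwrite("pics/w3.png",p[:,:,::-1]); np.savez("w3.npz",p=p,d=d)
s=bot.read_state(); print(s["time"],s["tool_pos"],s["tcp_rot"],s["wrist_force"],s["torque"])
go([.4945,.411,.19],np.pi)
P=cloud(C,d)
E
```

```text
4.95 [0.50795443 0.22237946 0.19935811] [ 8.17219443e-02 -3.13892727e+00  8.74352309e-04] [ 0.15970527  0.44572008 -1.25668647] [ 0.05841313  0.02514033 -0.00051431]
shift [ 0.36 18.91  0.93] twist 3.0 t 4.95
```

View pics/w3.png

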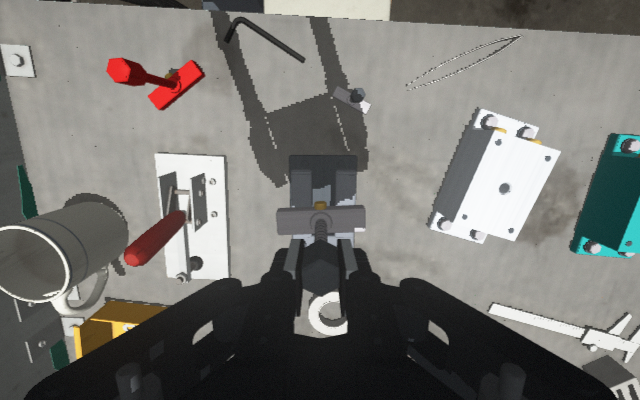

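The gauge hangs level in the gripper, bridge spanning (276–366, ~219), knob between the pads. Now I measure the bridge centre in the tool frame.

```bash
cat >> h.py <<'E'
def toolcam():
    c=bot.calibration("wrist");T=np.array(c["T_tool_cam"]); return (np.array(c["mtx"]),T[:3,:3],T[:3,3],c)
def bridge(d,box=(260,385,195,245)):
    "bridge in the tool frame, mm"
    C=toolcam(); P=cloud(C,d); x0,x1,y0,y1=box; Q=P[y0:y1,x0:x1]; D=d[y0:y1,x0:x1]
    z=Q[:,:,2]; m=((z>.035)&(z<.068)&(D>.1)).astype(np.uint8)
    cs,_=cv2.findContours(m,0,cv2.CHAIN_APPROX_NONE); c=max(cs,key=cv2.contourArea)
    f=z[m>0]; zt=np.percentile(f,50); w=onz(C,c.reshape(-1,2)+[x0,y0],zt)*1000
    return zt,cv2.minAreaRect(w[:,:2].astype(np.float32)),w.min(0),w.max(0)
def bore(p,C,box,z=.055,thr=170):
    "darkest blob in box, on plane z"
    x0,x1,y0,y1=box; g=cv2.cvtColor(p,cv2.COLOR_RGB2GRAY)[y0:y1,x0:x1]
    cs,_=cv2.findContours((g<thr).astype(np.uint8),0,cv2.CHAIN_APPROX_NONE); c=max(cs,key=cv2.contourArea)
    (u,v),r=cv2.minEnclosingCircle(c); M=cv2.moments(c); uv=(M["m10"]/M["m00"]+x0,M["m01"]/M["m00"]+y0)
    return uv,r,onz(C,[uv],z)
E
python3 - <<'E'
from h import *
a=np.load("w3.npz"); print(bridge(a["d"]))
C=cam("wrist"); print(bore(a["p"],C,(494,516,178,200)))
E
```

```text
(np.float64(0.049722298666273756), ((3.247690200805664, 0.5934543609619141), (63.221954345703125, 24.126264572143555), 87.66027069091797), array([ -9.46137265, -31.05333855,  49.72229867]), array([15.24881048, 32.62463125, 49.72229867]))
((504.0091954022989, 187.93103448275863), 5.676600456237793, array([[0.49426181, 0.41132801, 0.055     ]]))
```

Request:
step_arm(motion=[[0,0.1,3,0,0],[0,0.2,7,0,0],[0,0.3,11,0,0],[0,0.3,15,0,0],[0,0.4,17.5,0,0],[0,0.4,18.9,0,0],[0,0.4,18.9,0,0],[0,0.4,18.9,0,0],[0,0.4,18.9,0,0],[0,0.4,18.9,0,0]])

```text
time: 5.95
tool_pos: [0.495, 0.4098, 0.2003]
tcp_rot: [0.079, -3.141, 0.001]
wrist_force: [-0.8, -0.6, -1.2]
width: 0.207
grip_force: 58.9
```

```bash
python3 - <<'E'
from h import *
p,d,C=grab("wrist"); cv2.imwrite("pics/w4.png",p[:,:,::-1]); np.savez("w4.npz",p=p,d=d)
s=bot.read_state(); print(s["time"],s["tool_pos"],s["tcp_rot"],s["wrist_force"])
print(bridge(d))
E
```

```text
6.0 [0.49504985 0.40995787 0.20042744] [-7.94489378e-02  3.14052216e+00 -2.83731140e-04] [ 0.30124209 -0.16970549 -1.81126529]
(np.float64(0.04973831091047931), ((3.242873191833496, 0.6090145111083984), (63.19994354248047, 24.128023147583008), 87.6602554321289), array([ -9.46765699, -31.02173378,  49.73831091]), array([15.24432432, 32.62923146, 49.73831091]))
```

View pics/w4.png

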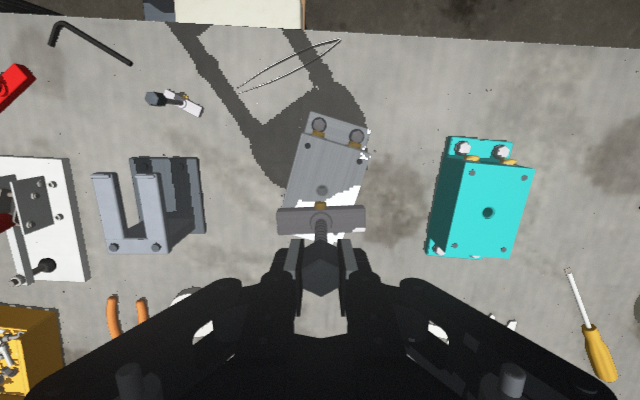

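The gauge is over the block; the bore shows at (321,190) in the shade, just in front of the bridge.

```bash
python3 - <<'E'
from h import *
a=np.load("w4.npz");p,d=a["p"],a["d"];C=cam("wrist");s=bot.read_state()
g=cv2.cvtColor(p,cv2.COLOR_RGB2GRAY); print(g[180:202:1,310:333:1])
M=R.from_rotvec(s["tcp_rot"]).as_matrix()
P=cloud(toolcam(),d)
for u in(290,300,340,350): print(u,[(v,P[v,u].round(4)[[0,2]].tolist()) for v in range(203,240,2)])
for thr in(95,105,115):
    uv,r,w=bore(p,C,(311,333,180,201),thr=thr); print(thr,uv,r,w,"tool mm",(M.T@(w[0]-s["tool_pos"])*1000))
E
```

```text
[[147 147 144 144 142 145 143 146 148 148 149 149 148 147 149 149 146 146
  146 147 150 147 145]
 [146 146 144 143 142 148 146 144 146 148 147 148 144 147 151 144 145 147
  149 145 148 149 145]
 [145 148 144 144 143 146 145 147 146 150 150 147 147 147 149 146 144 147
  145 147 153 145 143]
 [144 145 143 142 143 144 148 149 149 148 147 144 146 147 149 145 145 149
  146 149 147 148 143]
 [145 144 141 143 145 144 146 147 148 146 142 134 137 140 144 144 145 146
  147 150 148 146 145]
 [144 145 144 144 145 148 146 145 141 129 117 114 114 118 119 130 144 146
  144 149 145 145 144]
 [145 143 143 142 144 146 146 135 121 107  95  86  88  90  99 113 126 139
  146 151 147 143 147]
 [144 144 143 146 146 146 142 123 107  93  85  89  88  87  90 104 115 134
  146 148 144 145 146]
 [146 144 144 146 148 144 132 117 103 104 100  92  95  95 103 103 108 128
  140 149 145 145 147]
 [146 144 145 146 146 141 125 111 106 107 106 110 109 110 106 102 103 118
  136 145 144 147 147]
 [142 144 146 149 146 137 122 105 103 107 108 108 111 105 104 102 102 114
  136 142 147 144 146]
 [143 143 147 149 147 139 124 104
[... 2688 characters left out ...]
]), (219, [0.002, 0.0496]), (221, [0.0005, 0.0496]), (223, [-0.0013, 0.0504]), (225, [-0.0029, 0.0505]), (227, [-0.0038, 0.049]), (229, [-0.0059, 0.0505]), (231, [-0.0071, 0.0496]), (233, [-0.0679, 0.2]), (235, [-0.0703, 0.1992]), (237, [-0.073, 0.199]), (239, [0.0095, -0.0049])]
95 (321.75, 186.75) 2.5000998973846436 [[0.4903113  0.41165742 0.055     ]] tool mm [  4.65543978   1.96347741 145.42680096]
105 (322.55172413793105, 187.55172413793105) 4.472236156463623 [[0.4911142 0.4125281 0.055    ]] tool mm [  3.80954454   2.79244356 145.42670158]
115 (321.74626865671644, 189.93283582089552) 5.056806564331055 [[0.4936721  0.41182764 0.055     ]] tool mm [  1.29032924   1.96354444 145.42700656]
```

Request:
step_arm(motion=[[0,0.15,0.13,0,0],[0,0.15,0.13,1.5,0],[0,0.15,0.13,3,0],[0,0.15,0.13,4.5,0],[0,0.15,0.13,5.6,0],[0,0.15,0.13,6.3,0],[0,0.15,0.13,6.6,0],[0,0.15,0.13,6.6,0],[0,0.15,0.13,6.6,0],[0,0.15,0.13,6.6,0]])

```text
time: 7.0
tool_pos: [0.4937, 0.4128, 0.1353]
tcp_rot: [-0.082, 3.139, 0.002]
wrist_force: [-0.6, 0.2, -1.3]
width: 0.206
grip_force: 58.9
```

Request:
step_arm(motion=[[0,0,0,0.1,0],[0,0,0,0.2,0],[0,0,0,0.3,0],[0,0,0,0.4,0],[0,0,0,0.5,0],[0,0,0,0.6,0],[0,0,0,0.7,0],[0,0,0,0.8,0],[0,0,0,0.9,0],[0,0,0,0.9,0]])

```text
time: 8.0
tool_pos: [0.4931, 0.4123, 0.125]
tcp_rot: [0.082, -3.14, 0.0]
wrist_force: [-0.1, 0.1, -2.1]
width: 0.208
grip_force: 58.9
```

```bash
python3 - <<'E'
from h import *
for i in range(4):
    s=bot.read_state(); print(s["time"],s["tool_pos"].round(4),s["wrist_force"].round(1)); p,d=bot.read_camera("wrist")
np.savez("w5.npz",p=p,d=d); print(bridge(d))
E
```

```text
8.0 [0.4931 0.4123 0.125 ] [-0.1  0.1 -2.1]
8.05 [0.4931 0.4123 0.1252] [-0.6  0.1 -1.2]
8.1 [0.4931 0.4123 0.1252] [-0.7  0.2 -1.6]
8.15 [0.4931 0.4123 0.1253] [ 0.1  0.5 -2.1]
(np.float64(0.04978919837491683), ((3.0442380905151367, 0.668853759765625), (63.528564453125, 24.442665100097656), 88.81392669677734), array([ -9.4886049 , -31.09525109,  49.78919837]), array([15.2301003 , 32.63583246, 49.78919837]))
```

Request:
step_arm(motion=[[0,0,0,-0.5,0],[0,-0.05,-0.1,-0.5,0],[0,-0.05,-0.1,-0.5,0],[0,-0.05,-0.1,-0.3,0],[0,-0.05,-0.1,-0.1,0],[0,-0.05,-0.1,0.1,0],[0,-0.05,-0.1,0.2,0],[0,-0.05,-0.1,0.3,0],[0,-0.05,-0.1,0.3,0]])

```text
time: 9.1
tool_pos: [0.4936, 0.4113, 0.122]
tcp_rot: [0.082, -3.14, 0.0]
wrist_force: [-0.4, -0.3, -1.4]
width: 0.205
grip_force: 58.9
```

Request:
step_arm(motion=[[0,0,0,0.1,0],[0,0,0,0.2,0],[0,0,0,0.3,0],[0,0,0,0.3,0]])

```text
time: 9.5
tool_pos: [0.4936, 0.4113, 0.119]
tcp_rot: [0.082, -3.14, 0.0]
wrist_force: [-0.8, -0.0, -1.8]
width: 0.207
grip_force: 58.9
```

Request:
step_arm(motion=[[0,0,0,0.05,0],[0,0,0,0.1,0],[0,0,0,0.15,0],[0,0,0,0.2,0],[0,0,0,0.25,0],[0,0,0,0.3,0],[0,0,0,0.35,0],[0,0,0,0.4,0]])

```text
time: 10.3
tool_pos: [0.494, 0.4116, 0.116]
tcp_rot: [-0.082, 3.14, 0.001]
wrist_force: [-1.3, -1.0, 4.7]
width: 0.205
grip_force: 59.5
```

```bash
python3 - <<'E'
from h import *
T=toolcam()
for f,z0,b in(("w1",.2113,(328,341,198,209)),("w4",.2004,(317,328,186,196))):
    P=cloud(T,np.load(f+".npz")["d"]); print(f,((z0-P[b[2]:b[3],b[0]:b[1],2])*1000).round().astype(int))
E
```

```text
w1 [[ 56  56  56  56  55  19  19  18  55  55  56  55  56]
 [ 55  56  55  20  18  18  20  20  23  29  55  57  56]
 [ 55  55  27  24  22  22  22  24  27  33  40  56  56]
 [ 55  54  32  29  28  26  28  30  31  35  40  55  56]
 [ 55  42  35  33  31  32  31  32  34  40  45  54  56]
 [ 55  48  42  37  36  36  36  37  39  42  48  56  55]
 [ 55  54 355  42  40  40  39  42  43  46  51  55  56]
 [ 56  54  52  47  45  45  45  45  47  49  53  54  56]
 [ 55  57  55  52  48  50  49  48  51  53  55  55  57]
 [ 55  56  56  54  53  52  52  53  54  54  54  55  56]
 [ 56  57  56  55  55  56  55  55  55  55  56  55  56]]
w4 [[ 55  55  56  18  19  19  18  18  55  56  55]
 [ 55  54  18  19  19  20  19  20  19  55  55]
 [ 55  27  22  18  18  17  20  19  22  28  55]
 [ 55  32  28  25  22  23  23  25  27  34  45]
 [ 46  35  31  30  29  27  28  31 344  38  47]
 [ 50  41  37  34  32  33  33  34  37  42  48]
 [ 54  47  42  40  39  38  39  40  42  47  53]
 [ 54  50  48  45  44  43  44  44  48  50  54]
 [ 55  53  51  49  46  46  47  48  51  55  57]
 [ 56  54  54  53  52  51  52  53  55  55  57]]
```

The bridge now rests on the block and the rod slides at about 6 N. The depth readings put the floor roughly 36–37 mm down, so I slide 20 mm and then creep.

Request:
step_arm(motion=[[0,0,0,0.1,0],[0,0,0,0.2,0],[0,0,0,0.3,0],[0,0,0,0.4,0],[0,0,0,0.5,0],[0,0,0,0.6,0],[0,0,0,0.7,0],[0,0,0,0.8,0],[0,0,0,0.9,0],[0,0,0,1.0,0],[0,0,0,1.0,0]])

```text
time: 11.4
tool_pos: [0.4938, 0.4115, 0.1051]
tcp_rot: [-0.082, 3.14, 0.0]
wrist_force: [-0.1, 1.6, 3.2]
width: 0.207
grip_force: 59.4
```

Request:
step_arm(motion=[[0,0,0,0.1,0],[0,0,0,0.2,0],[0,0,0,0.3,0],[0,0,0,0.4,0],[0,0,0,0.5,0],[0,0,0,0.6,0],[0,0,0,0.7,0],[0,0,0,0.8,0],[0,0,0,0.9,0],[0,0,0,1.0,0],[0,0,0,1.0,0]])

```text
time: 12.5
tool_pos: [0.4937, 0.4115, 0.0951]
tcp_rot: [-0.082, 3.14, 0.0]
wrist_force: [0.5, 2.9, 3.9]
width: 0.21
grip_force: 59.4
```

```bash
python3 - <<'E'
from h import *
p,d=bot.read_camera("wrist"); print(bridge(d)[:2]); s=bot.read_state(); print(s["tool_pos"],s["wrist_force"],s["torque"])
C=toolcam();P=cloud(C,d); q=P[195:260,270:305,2]; print((q[::4,::8]*1000).round().astype(int))
E
```

```text
(np.float64(0.03919432838748574), ((4.750741958618164, 1.0827713012695312), (34.84696960449219, 83.21385955810547), 0.017208628356456757))
[0.49371269 0.41144833 0.09510493] [0.14667599 2.98094229 3.00583631] [ 0.47595928 -0.02192175 -0.03027725]
[[ 94  38  40  39  39]
 [ 95  40  39  39  40]
 [ 94  40  39  39  40]
 [ 94  39  38  39  39]
 [ 39  40  39  40  39]
 [ 39  39  39  39  39]
 [ 39  34  33  32  31]
 [ 39  28  28  28  28]
 [ 39  27  28  27  28]
 [ 39  28  26  27  27]
 [ 39  27  27  26  27]
 [ 39  28  27  -4  -4]
 [ 40  28  27 -11 -10]
 [ 39  27  27 -16 -16]
 [ 38 -11 -11 -19 -18]
 [ 40 -15 -16 -24 -18]
 [ 39 -20 -28 -28 -20]]
```

The bridge lies flat on the block: its top is 12 mm above the block face. Creeping now.

Request:
step_arm(motion=[[0,0,0,0.04,0],[0,0,0,0.08,0],[0,0,0,0.12,0],[0,0,0,0.16,0],[0,0,0,0.2,0],[0,0,0,0.2,0]])

```text
time: 13.15
tool_pos: [0.4937, 0.4114, 0.0932]
tcp_rot: [-0.082, 3.14, 0.0]
wrist_force: [0.0, 3.4, 3.7]
width: 0.206
grip_force: 59.5
```

Request:
step_arm(motion=[[0,0,0,0.03,0],[0,0,0,0.05,0],[0,0,0,0.05,0]])

```text
time: 13.45
tool_pos: [0.4937, 0.4114, 0.0928]
tcp_rot: [-0.082, 3.14, 0.0]
wrist_force: [-0.7, 2.3, 3.9]
width: 0.208
grip_force: 59.5
```

Request:
step_arm(motion=[[0,0,0,0.03,0],[0,0,0,0.05,0],[0,0,0,0.05,0]])

```text
time: 13.75
tool_pos: [0.4937, 0.4114, 0.0923]
tcp_rot: [-0.082, 3.14, 0.0]
wrist_force: [-0.6, 4.2, 3.7]
width: 0.206
grip_force: 59.5
```

Request:
step_arm(motion=[[0,0,0,0.03,0],[0,0,0,0.05,0],[0,0,0,0.05,0]])

```text
time: 14.05
tool_pos: [0.4937, 0.4114, 0.0918]
tcp_rot: [-0.082, 3.14, 0.0]
wrist_force: [-0.0, 3.6, 4.4]
width: 0.206
grip_force: 59.5
```

Request:
step_arm(motion=[[0,0,0,0.03,0],[0,0,0,0.05,0],[0,0,0,0.05,0]])

```text
time: 14.35
tool_pos: [0.4937, 0.4114, 0.0913]
tcp_rot: [-0.082, 3.14, 0.0]
wrist_force: [0.1, 3.5, 4.5]
width: 0.212
grip_force: 59.5
```

Request:
step_arm(motion=[[0,0,0,0.03,0],[0,0,0,0.05,0],[0,0,0,0.05,0]])

```text
time: 14.65
tool_pos: [0.4938, 0.4114, 0.0909]
tcp_rot: [-0.082, 3.14, 0.0]
wrist_force: [0.2, 3.9, 5.0]
width: 0.205
grip_force: 59.6
```

Request:
step_arm(motion=[[0,0,0,0.03,0],[0,0,0,0.05,0],[0,0,0,0.05,0]])

```text
time: 14.95
tool_pos: [0.4938, 0.4115, 0.0909]
tcp_rot: [-0.082, 3.14, 0.0]
wrist_force: [-0.6, 2.9, 6.7]
width: 0.205
grip_force: 59.8
```

Request:
step_arm(motion=[[0,0,0,0.03,0],[0,0,0,0.03,0],[0,0,0,0.03,0]])

```text
time: 15.25
tool_pos: [0.4939, 0.4115, 0.0908]
tcp_rot: [-0.082, 3.14, 0.0]
wrist_force: [-1.1, 3.2, 7.9]
width: 0.211
grip_force: 59.9
```

Request:
step_arm(motion=[[0,0,0,0.03,0],[0,0,0,0.03,0],[0,0,0,0.03,0]])

```text
time: 15.55
tool_pos: [0.494, 0.4115, 0.0908]
tcp_rot: [-0.082, 3.14, 0.0]
wrist_force: [-2.0, 2.1, 9.2]
width: 0.206
grip_force: 60.0
```

Bottomed: z holds at 0.0908 while the force rises. Now I lift out.

Request:
step_arm(motion=[[0,0,0,-0.1,0],[0,0,0,-0.2,0],[0,0,0,-0.4,0],[0,0,0,-0.6,0],[0,0,0,-0.9,0],[0,0,0,-1.3,0],[0,0,0,-1.8,0],[0,0,0,-2.4,0],[0,0,0,-3.2,0],[0,0,0,-4,0],[0,0,0,-5,0],[0,0,0,-6,0],[0,0,0,-7,0],[0,0,0,-7.8,0],[0,0,0,-8.4,0],[0,0,0,-8.6,0],[0,0,0,-8.6,0],[0,0,0,-8.6,0]])

```text
time: 17.35
tool_pos: [0.4934, 0.4111, 0.1752]
tcp_rot: [0.082, -3.14, 0.001]
wrist_force: [-0.4, 0.4, -1.3]
width: 0.209
grip_force: 58.9
```

```bash
python3 - <<'E'
from h import *
p,d=bot.read_camera("wrist"); cv2.imwrite("pics/w6.png",p[:,:,::-1]); s=bot.read_state(); print(s["time"],s["tool_pos"],s["tcp_rot"],s["wrist_force"])
C=toolcam();P=cloud(C,d); q=P[200:260,260:305,2]; print((q[::4,::6]*1000).round().astype(int)); print((P[200:260:4,290]*1000).round(1)); v=240;print((P[v,260:390:3]*1000).round(0)[:,1:].T)
go([.510,.2245,s["tool_pos"][2]],np.pi+.05)
E
```

```text
17.4 [0.49335579 0.41111847 0.17498916] [ 8.17723461e-02 -3.13958967e+00  1.09977048e-03] [-0.8143046  -1.06468866 -1.84537115]
[[173 174 174 173 120 119 119 118]
 [175 174 174 173 119 120 120 119]
 [173 175 176 174 120 119 119 120]
 [174 173 175 119 119 119 120 119]
 [174 173 173 119 119 120 119 120]
 [173 175  32  31  31  30  30  29]
 [174 175  23  24  24  23  22  24]
 [174 174  22  22  24  23  24  22]
 [174 175  24  23  23  23  23  23]
 [174 175  22  23  23  24  24  23]
 [175 174  24  22  23  23  -6  -6]
 [174 175  23  23  22 -11 -12 -12]
 [174 174  23  23  -7 -16 -16 -17]
 [173 173 174 -13 -13 -21 -21 -19]
 [174 175 174 -17 -17 -26 -26 -18]]
[[ -2.5 -28.3 119.1]
 [ -6.6 -28.5 119.6]
 [-10.5 -28.6 119.3]
 [-14.3 -28.7 118.9]
 [-18.7 -28.9 119.7]
 [  8.1 -18.9  29.6]
 [  7.7 -18.3  23.2]
 [  5.1 -18.3  23.1]
 [  2.3 -18.5  23.4]
 [ -0.4 -18.5  23.5]
 [ -2.9 -18.6  23. ]
 [  9.5 -14.7 -11.3]
 [  9.6 -14.2 -16.3]
 [  9.8 -13.7 -21.4]
 [  9.9 -13.3 -25.6]]
[[-72. -68. -64. -61. -30. -28. -26. -24. -22. -21. -19. -14. -12. -11.
   -9.  -9.  -7.  -5.  -3.  -1.   0.   2.   4.   6.   8.  10.  10.  11.
   13.  14.  16.  21.  23.  25.  27.  28.  30.  32.  65.  68.  72.  75.
   79.  83.]
 [175. 175. 174. 174.  24.  24.  22.  21.  23.  24.  23.  -7.  -6.  -7.
   -6.  22.  23.  20.  20.  10.  -6.  -4.  10.  19.  19.  24.  -7.  -7.
   -6.  -6.  -7.  24.  23.  23.  24.  23.  22.  23. 174. 173. 174. 174.
  174. 174.]]
shift [-6.900e-01 -1.872e+01  1.000e-02] twist 0.1 t 17.4
```

Request:
step_arm(motion=[[0,0,-2,0,0],[0,-0.2,-5,0,0],[0,-0.3,-9,0,0],[0,-0.5,-13,0,0],[0,-0.6,-16,0,0],[0,-0.7,-18,0,0],[0,-0.7,-18.7,0,0],[0,-0.7,-18.7,0,0],[0,-0.7,-18.7,0,0],[0,-0.7,-18.7,0,0],[0,-0.7,-18.7,0,0]])

```text
time: 18.5
tool_pos: [0.5103, 0.2259, 0.1756]
tcp_rot: [0.084, -3.14, -0.0]
wrist_force: [-0.3, -0.4, -1.8]
width: 0.208
grip_force: 59.0
```

```bash
python3 - <<'E'
from h import *
p,d=bot.read_camera("wrist"); cv2.imwrite("pics/w7.png",p[:,:,::-1]); s=bot.read_state(); print(s["time"],s["tool_pos"],s["tcp_rot"],s["wrist_force"])
E
```

```text
18.55 [0.51029725 0.22587664 0.17558973] [ 8.37388127e-02 -3.14034473e+00 -1.61907971e-04] [ 0.87266218 -0.2011869  -2.02417164]
```

View pics/w7.png

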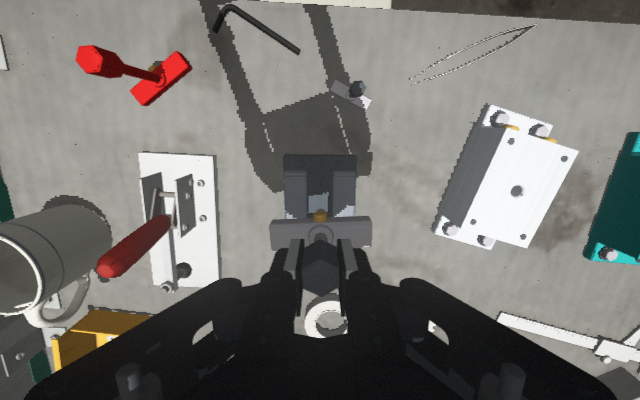

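The bridge hangs square over the fork, the slot centred at column ~320. Lowering.

Request:
step_arm(motion=[[0,0,0,1,0],[0,0,0,2,0],[0,0,0,3,0],[0,0,0,4,0],[0,0,0,4.8,0],[0,0,0,5.3,0],[0,0,0,5.6,0],[0,0,0,5.8,0],[0,0,0,5.8,0],[0,0,0,5.8,0]])

```text
time: 19.55
tool_pos: [0.5108, 0.2251, 0.1181]
tcp_rot: [-0.082, 3.14, 0.0]
wrist_force: [0.5, -0.7, -1.3]
width: 0.205
grip_force: 59.0
```

Request:
step_arm(motion=[[0,0,0,0.03,0],[0,0,0,0.06,0],[0,0,0,0.1,0],[0,0,0,0.13,0],[0,0,0,0.16,0],[0,0,0,0.2,0],[0,0,0,0.2,0]])

```text
time: 20.25
tool_pos: [0.5104, 0.225, 0.1156]
tcp_rot: [0.082, -3.14, 0.0]
wrist_force: [-0.6, -0.1, -1.3]
width: 0.209
grip_force: 59.0
```

```bash
python3 - <<'E'
from h import *
F=[];
for i in range(3): p,d=bot.read_camera("wrist"); s=bot.read_state(); F.append(s["wrist_force"])
print(s["time"],s["tool_pos"],np.array(F).round(1))
C=toolcam();P=cloud(C,d); print((P[195:262:3,290]*1000).round(1)[:,[0,2]].T)
E
```

```text
20.4 [0.5104111  0.22500221 0.11564143] [[ 0.2 -0.2 -1.9]
 [ 0.3  0.1 -1.7]
 [-0.2  1.  -1.6]]
[[ 22.7  20.6  18.8  16.7  14.6  12.7  10.3   8.6   7.9   7.8   6.9   5.5
    3.3   1.3  -1.3  -3.2   9.6   9.8   9.3   9.5  10.   10.1  10. ]
 [ 37.2  37.3  36.7  36.9  37.   36.6  37.5  36.4  32.4  26.6  23.5  22.2
   22.7  22.6  24.1  23.9 -10.5 -14.5 -16.9 -20.5 -24.8 -28.1 -30.6]]
```

Request:
step_arm(motion=[[0,0,0,0.05,0],[0,0,0,0.1,0],[0,0,0,0.12,0],[0,0,0,0.12,0]])

```text
time: 20.8
tool_pos: [0.5103, 0.225, 0.1144]
tcp_rot: [0.082, -3.14, 0.0]
wrist_force: [-0.9, 0.8, -2.1]
width: 0.21
grip_force: 59.0
```

Request:
step_arm(motion=[[0,0,0,0.03,0],[0,0,0,0.03,0],[0,0,0,0.03,0]])

```text
time: 21.1
tool_pos: [0.5104, 0.225, 0.1142]
tcp_rot: [0.082, -3.141, 0.0]
wrist_force: [-0.6, -0.2, -1.5]
width: 0.206
grip_force: 59.0
```

Request:
step_arm(motion=[[0,0,0,0.03,0],[0,0,0,0.03,0],[0,0,0,0.03,0]])

```text
time: 21.4
tool_pos: [0.5104, 0.225, 0.1139]
tcp_rot: [-0.082, 3.141, 0.0]
wrist_force: [-0.2, 0.8, -2.1]
width: 0.206
grip_force: 59.0
```

Request:
step_arm(motion=[[0,0,0,0.02,0],[0,0,0,0.03,0],[0,0,0,0.03,0]])

```text
time: 21.7
tool_pos: [0.5105, 0.225, 0.1138]
tcp_rot: [-0.082, 3.14, 0.0]
wrist_force: [-0.7, -0.3, -0.3]
width: 0.214
grip_force: 59.2
```

Request:
step_arm(motion=[[0,0,0,0.02,0],[0,0,0,0.03,0],[0,0,0,0.03,0]])

```text
time: 22.0
tool_pos: [0.5106, 0.2251, 0.1138]
tcp_rot: [-0.082, 3.14, 0.0]
wrist_force: [-0.9, -0.0, 3.9]
width: 0.204
grip_force: 59.5
```

Request:
step_arm(motion=[[0,0,0,-0.02,0],[0,0,0,-0.03,0],[0,0,0,-0.03,0]])

```text
time: 22.3
tool_pos: [0.5106, 0.2251, 0.1138]
tcp_rot: [-0.082, 3.14, 0.0]
wrist_force: [-1.7, 0.1, 2.5]
width: 0.209
grip_force: 59.4
```

Request:
step_arm(motion=[[1.9,0,0,0,0],[2.2,0,0,0,0],[2.8,0,0,0,0],[3.4,0,0,0,0],[4,0,0,0,0],[4,0,0,0,0],[4,0,0,0,0],[4,0,0,0,0]], force=20)

```text
time: 23.1
tool_pos: [0.5104, 0.225, 0.1136]
tcp_rot: [-0.082, 3.14, -0.0]
wrist_force: [-0.2, -0.1, 0.4]
width: 0.469
grip_force: 0.0
```

```bash
python3 - <<'E'
from h import *
p,d=bot.read_camera("wrist"); cv2.imwrite("pics/w8.png",p[:,:,::-1]); s=bot.read_state(); print(s["time"],s["tool_pos"],s["wrist_force"],s["width"],s["grip_force"])
C=toolcam();P=cloud(C,d); print((P[195:262:3,290]*1000).round(1)[:,[0,2]].T)
E
```

```text
23.15 [0.51043131 0.2249847  0.11358716] [-0.72183783  0.78877995 -0.56098409] 0.4691388993493314 0.0
[[ 23.2  21.3  19.2  17.6  15.2  13.   11.1   9.4   7.6   7.6   6.6   5.
    3.6   1.2  -0.8  -2.3  -4.8  -6.6  -8.5 -16.8 -18.8 -21.4 -23.2]
 [ 35.   34.6  35.2  33.7  34.8  35.5  34.9  34.   33.1  27.3  24.4  23.3
   21.8  23.   22.9  21.8  22.8  22.2  21.9  35.2  34.7  35.3  34.5]]
```

View pics/w8.png

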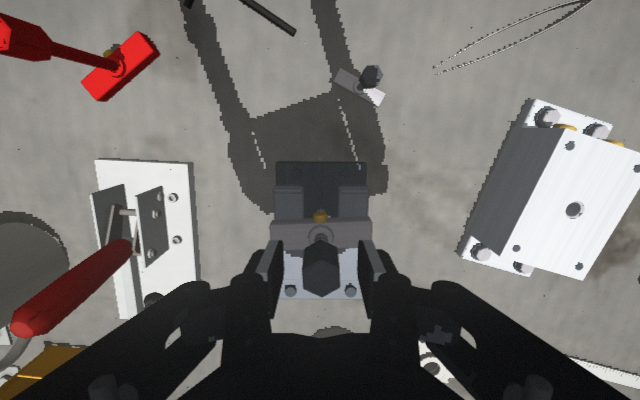

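The gauge is released and sits square on both prongs, with the pads clear of the knob. Retreating straight up and checking.

Request:
step_arm(motion=[[4,0,0,-1,0],[4,0,0,-3,0],[4,0,0,-6,0],[4,0,0,-9,0],[4,0,0,-12,0],[4,0,0,-12.5,0],[8.5,0,0,-12.5,0],[8.5,0,0,-12.5,0],[8.5,0,0,-12.5,0],[8.5,0,0,-12.5,0],[8.5,0,0,-12.5,0],[8.5,0,0,-12.5,0]])

```text
time: 24.35
tool_pos: [0.5102, 0.2249, 0.2379]
tcp_rot: [0.082, -3.139, 0.001]
wrist_force: [0.3, 0.9, -0.2]
width: 0.996
grip_force: 0.0
```

```bash
python3 - <<'E'
from h import *
p,d,C=grab("wrist"); s=bot.read_state(); print(s["time"],s["tool_pos"],s["wrist_force"]); P=cloud(C,d)
Z=P[:,:,2]; near=(abs(P[:,:,0]-.51)<.035)&(abs(P[:,:,1]-.226)<.04)&(d>.12)
for n,a,b in(("knob top",.135,.15),("bridge",.0875,.0955),("prong",.074,.083)):
    m=near&(Z>a)&(Z<b); q=P[m]; print(n,len(q),np.median(q,0).round(4),q.min(0).round(4),q.max(0).round(4))
m=near&(Z>.0875)&(Z<.0955); q=P[m]; A=np.c_[q[:,:2],np.ones(len(q))]; print("tilt",np.linalg.lstsq(A,q[:,2],rcond=None)[0])
E
```

```text
24.4 [0.51025373 0.22492084 0.23809928] [-0.08352921 -0.44819824  0.11011029]
knob top 337 [0.5099 0.2259 0.1423] [0.5014 0.217  0.135 ] [0.5203 0.2341 0.1449]
bridge 904 [0.5086 0.2257 0.0909] [0.4977 0.1935 0.0875] [0.5213 0.2578 0.0951]
prong 1431 [0.503  0.2366 0.0788] [0.4803 0.1939 0.0746] [0.545  0.2579 0.083 ]
tilt [0.04382398 0.00514304 0.06741929]
```

```bash
python3 -c "
from h import *
print(bot.finish_job())"
```

```text
the job is handed in; nothing more can be done
None
```

The job is handed in: the rod bottomed gently in the bore (roughly 36–37 mm deep), and by my measurements the gauge hangs back on its fork with that depth unchanged, but I have not seen the judge's verdict.

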